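# Photograph the rook's carved sides

### The arm

A 6-joint arm with a two-finger parallel gripper is mounted at the origin on the work surface. World frame = base frame: x ahead of the robot, y to its left, z up, the work surface at z = 0. Lengths are in mm, angles in rad, forces in N, time in s.
With the tool pointing down it reaches from about 275 to 850 mm from the base axis. Payload 5.2 kg.
Tool frame: the origin (TCP) lies at the very end of the fingers, on their centre line; the grasp point (between the pads) lies 19 mm behind it (ctrl.grip_point_offset is the distance from the TCP to the grasp point, in mm); z points along the fingers, y is the line along which they close (so a half turn about z gives the same grasp; the last joint's range is limited). The gripper opens to 85 mm and grips with 20 to 120 N. Pads are 22 mm wide; open, the fingers measure 114 mm over their backs; the gripper's body (76 mm by 85 mm) begins 54 mm behind the grasp point. The pads swing forward as they close: fully open they stand 13 mm farther back than shut.
Start: joints at [1.109, 0.259, 1.535, -0, 1.348, -0.203], TCP at [140.734, 531.695, 231.31] pointing down, gripper open.
Joint ranges: [-3.14, 3.14], [-0.91, 2.08], [0.19, 2.58], [-1.22, 4.36], [0.22, 2.71], [-3.12, 3.12]. Speed limits (rad/s): [2.57, 2.57, 3.14, 3.14, 3.14, 3.14].

### API

Orientations are given as a unit quaternion [x, y, z, w].
In Python, from bench import ctrl, eyes, ticket gives the robot as it stands.
- The arm moves only by the tool arm_command, never from a script. Its argument "rows" is one flat list of numbers, 4 for each row, row after row: the shift along the tool's x, y, z in mm, then the turn about the tool's z in rad. A call has 1 to 5 rows; each row is the pose to reach, as a shift and turn from the pose commanded when the call began, along the tool's axes at that moment; what a row does not reach only later rows make up. A row lasts 1/8 s, in which the tool goes at most 62.5 mm and 10.7 degrees, less where a joint would pass 70% of its speed; a pose out of reach is approached as far as the arm can. A call with a gripper value outside its range is refused whole. "fingers" is the finger opening in mm, from 0 to 85.4, set as the call begins (left out, the last holds). The fingers move at their own pace and stop on an object; the grip force is fixed at half the most. Time passes only in rows, so rows that repeat a pose let the fingers close. It gives the time, the measured TCP pose, the force, the opening and the grip force at its end, in the units of the state.
- ctrl.get_obs(): the state, without advancing time (a new reading comes with each control period).
- eyes.grab_frame(name): name is "scene" or "side" or "wrist"; returns a dict with "img" (420x560x3 uint8, red, green, blue), "z_map" (420x560 float32, mm along the optical axis (not along the pixel's ray), 0 where there is no reading), "vertical_fov" (degrees; the focal length in pixels is half the picture's height over the tangent of half this angle, whatever the lens; pixels are square), "cx", "cy" (the principal point, pixels), "R" (3x3) and "t" (3): a world point X has camera coordinates R X + t. Camera axes: x right, y down, z forward; pixel columns grow to the right and rows downward; lengths in mm; the calibration is good to about 2 mm. A picture is of the moment at which its call begins.
- ticket.sign_off(): hands the job in; it is judged then, once.
Trained networks look in the newest picture that a camera, given by its name, has taken for a name from the list of things; names that differ only in an ending like _2 or _b are one class to them, and where a whole thing is asked for, a point or a joint stands for the part that bears it (a point fixed in the world has none). Each returns a list of dicts, best first, with "score" (0 to 1); they miss things now and then, are a little off and sometimes report something else, mostly with a low value. They report only what shows in the picture. A call takes as long as a camera call.
- eyes.recognise(target, camera): "box" ([left, top, right, bottom] in pixels, round what is visible of it).
- eyes.tip_of(target, camera): "location" ([column, row] in pixels: a listed point, or the origin of a listed thing).
The state is a dict: "t": time; "joint_positions": joint angles; "dq": joint speeds; "tau": joint torques, N m; "tcp_pos": TCP position; "tcp_rot": TCP orientation; "contact_force": force on the tool from outside, world axes, zero at the start; "ft_torque": the same for the moment, N m; "gripper_width": opening from 0.0 (shut) to 1.0 (fully open); "gripper_force": force on a finger pad.
Only numpy, scipy, OpenCV 4.12 (cv2) and the standard library are available. Lean on these libraries where they do the work, as an engineer would, in place of code of your own. Each camera call takes 0.05 s, during which the arm holds its last target. There are 200 camera calls.

### The job

Pick the wooden rook off the lower shelf by its crown with a light grip and show its three carved sides to the phone's lens, the side with the doorway first, then the single window, then the two windows: each time hold the rook upright and still for a full second, squarely facing the lens, its middle straight in front of the lens and about 17 cm from it. Then set it down gently, upright on the middle of the round cork coaster on the upper shelf, and let go. Leave the phone and all the other things as they are.

Things in the scene. Friction and masses are not known exactly. Their poses are not given: they have to be found in the camera images.
- rook: Wooden chess rook, 132 mm tall, the only square piece, on one of three places in the lower shelf's front row: plinth 66 mm wide, 20 high; shaft 44 mm wide; crown above. Origin: centre of its underside, z up. Side -x: round-topped doorway, with a doorstep that juts 13 mm from the plinth (seen from above too); side +y: single wide window; side +x: two narrow windows; side -y: plain.
- rook_middle (a point): Point on the rook's axis, 66 mm above its underside; axes as the rook's. This is the middle that must be straight in front of the lens, at its height.
- rook_crown (a point): Middle of the rook's crown, 104 mm above its underside; axes as the rook's. The crown is a solid square block 52 mm wide, sides parallel to the rook's axes, from 87 to 121 mm above the underside, with four corner battlements on top up to 132 mm. Soft wood, rook about 0.22 kg: grip with less than 60 N on each finger; press it down with less than 50 N.
- phone: Phone held upright by a fixed desk stand (100 mm round foot) at the far side, 242 mm tall in all, phone 74 mm wide; its back, with the lens, faces the robot. Origin: on the table in the phone's plane, z up; the lens looks along -x of the phone.
- lens (a point): Centre of the round lens on the phone's back, 215 mm above the table, axes as the phone's: the lens looks level along -x of this frame.
- coaster: Round cork coaster, 110 mm across, 6 mm thick, fixed on the upper shelf. Origin: centre of its underside (on the shelf top); its top is 6 mm above that.
- upper: Upper oak shelf, fixed on the table: 280 (x) by 340 (y) mm, top 90 mm above the table. Origin: centre of its underside, on the table.
- lower: Lower oak shelf, a fixed board 280 (x) by 460 (y) mm, top 24 mm above the table. Origin: centre of its underside.
- pawn: Bystander: round wooden pawn, 106 mm tall, 60 mm across its foot, on the lower shelf. Origin: centre of its underside.
- bishop: Bystander: round wooden bishop, 147 mm tall, 66 mm across its foot, on the lower shelf. Origin: centre of its underside.
- tin: Bystander: stainless steel tin with screw-top lid, 102 mm tall, 90 mm across, on the lower shelf. Origin: centre of its underside.
- dice_cup: Bystander: open red silicone dice cup, 95 mm tall, 80 mm across the rim, on the lower shelf. Origin: centre of its underside.
- pegboard: Bystander: clear pegboard, 100 (x) by 220 (y) mm, 36 mm high with its pegs, lying on the upper shelf. Origin: centre of its underside.
- mug: Bystander: white mug, 90 mm tall, 80 mm across, on the table right of the lower shelf. Origin: centre of its underside.

How it is judged (in metres and radians):
On the way, in this order (a step that is already met when the one before it is completed fails the run):
1. doorway side held up square to the lens, upright, still (x of lens in the frame of rook_middle between -0.235 and -0.11 m and y of lens in the frame of rook_middle between -0.04 and 0.04 m and y of rook_middle in the frame of lens between -0.03 and 0.03 m and z of rook_middle in the frame of lens between -0.03 and 0.03 m and angle between rook's own z axis and vertical below 0.2 rad and linear speed of rook below 0.05 m/s), for 0.5 s.
2. single-window side held up square to the lens, upright, still (y of lens in the frame of rook_middle between 0.11 and 0.235 m and x of lens in the frame of rook_middle between -0.04 and 0.04 m and y of rook_middle in the frame of lens between -0.03 and 0.03 m and z of rook_middle in the frame of lens between -0.03 and 0.03 m and angle between rook's own z axis and vertical below 0.2 rad and linear speed of rook below 0.05 m/s), for 0.5 s.
3. two-window side held up square to the lens, upright, still (x of lens in the frame of rook_middle between 0.11 and 0.235 m and y of lens in the frame of rook_middle between -0.04 and 0.04 m and y of rook_middle in the frame of lens between -0.03 and 0.03 m and z of rook_middle in the frame of lens between -0.03 and 0.03 m and angle between rook's own z axis and vertical below 0.2 rad and linear speed of rook below 0.05 m/s), for 0.5 s.
At the end, for the whole second after the job is handed in: The three sides have been shown in order, and the rook stands upright (within 0.1 rad) on the cork coaster, its axis within 25 mm of the coaster's middle, released and at rest (horizontal distance between rook and coaster below 0.025 m and angle between rook's own z axis and vertical below 0.1 rad and z of rook in the frame of coaster between 0.002 and 0.01 m and linear speed of rook below 0.02 m/s and contact force between the fingers and rook below 0.1 N); the robot touches nothing.
It fails at once if the rook is squeezed too hard (contact force between the fingers and rook above 120 N).
It fails at once if the rook is set down hard: pressed with over 60 N, or dropped so that it comes down at over 0.4 m/s (contact force between rook and coaster above 60 N or contact force between rook and upper above 60 N or (horizontal distance between rook and coaster below 0.06 m and z of rook in the frame of coaster below 0.025 m and linear speed of rook above 0.4 m/s)).
It fails at once if the phone or its stand is knocked (contact force between any of the arm, the fingers, rook and phone above 3 N).
It fails at once if another thing is pushed more than 30 mm or knocked over (distance of any of pawn, bishop, tin, dice_cup, pegboard, mug from where it was at the start of the episode above 0.03 m or angle between any of pawn, bishop, tin, dice_cup, pegboard, mug's own z axis and vertical above 0.4 rad).
It also fails if it takes over 54 s, if anything falls off the work surface, if the arm or the gripper's body presses on something with over 40 N, if the wrist force passes 120 N, or if a joint passes its speed limit or range.

## Working session

There is one attempt and no reset: what is moved stays moved. The work goes in short steps, Python scripts to look and compute and a tool call to move; the robot and the scene stay as the last step left them, time stands still between calls to the robot, and variables do not carry over. Pictures are saved under pics/ and viewed, at most 10 in all, crops included, and the job is handed in when it is done.

Besides the shell and the picture viewer there is one more tool, called after "Request:" as a command line: name --argument value ..., lists and objects as JSON in quotes. arm_command: Moves the arm, as the interface text tells. Its arguments: {"type":"object","properties":{"rows":{"type":"array","items":{"type":"number"}},"fingers":{"type":"number"}},"required":["rows"]}

```bash
mkdir -p pics; cat > h.py <<'E'
import numpy as np, cv2
from bench import ctrl, eyes, ticket
def frame(n):
    f=eyes.grab_frame(n); f['f']=f['img'].shape[0]/2/np.tan(np.radians(f['vertical_fov'])/2); return f
def ray(f,u,v):
    R=np.array(f['R']);t=np.array(f['t'])
    return -R.T@t, R.T@np.array([(u-f['cx'])/f['f'],(v-f['cy'])/f['f'],1])
def at_z(f,u,v,z):
    o,d=ray(f,u,v); return o+d*(z-o[2])/d[2]
def cloud(f):
    v,u=np.mgrid[:f['img'].shape[0],:f['img'].shape[1]]
    z=f['z_map']; c=np.stack([(u-f['cx'])/f['f']*z,(v-f['cy'])/f['f']*z,z],-1)
    X=(c-np.array(f['t']))@np.array(f['R']); X[z==0]=np.nan; return X
def save(f,n): cv2.imwrite('pics/'+n,f['img'][:,:,::-1])
E
cat > a.py <<'E'
from h import *
np.set_printoptions(precision=1,suppress=True)
print(ctrl.get_obs()['t'],ctrl.get_obs()['tcp_rot'])
H=dict(rook=24,rook_crown=128,lens=215,coaster=90,pawn=24,bishop=24,tin=24,dice_cup=24,pegboard=90,mug=0,phone=0,upper=0,lower=0)
for c in ['scene','side']:
    f=frame(c); save(f,c+'.png'); print(c,ray(f,280,210))
    for n in H:
        for r in eyes.tip_of(n,c)[:2]:
            u,v=r['location']; print(n,round(r['score'],2),[int(u),int(v)],at_z(f,u,v,H[n]))
E
python3 a.py
```

```text
0.0 [ 0.1  1.  -0.  -0. ]
scene (array([1287.4,   34.3, 1131.6]), array([-0.6, -0.1, -0.8]))
rook 0.59 [224, 195] [ 496.2 -336.8   24. ]
rook_crown 0.94 [220, 173] [ 481.9 -345.9  128. ]
rook_crown 0.66 [410, 244] [630.5 299.6 128. ]
lens 0.85 [347, 253] [752.3 109.  215. ]
coaster 0.71 [400, 211] [485.3 273.4  90. ]
pawn 0.79 [308, 206] [479.8 -33.5  24. ]
bishop 0.8 [264, 198] [ 478.  -193.3   24. ]
tin 0.89 [231, 226] [ 617.6 -276.5   24. ]
dice_cup 0.98 [277, 241] [ 643.8 -108.7   24. ]
dice_cup 0.36 [347, 257] [655.7 127.6  24. ]
pegboard 0.87 [421, 253] [631.7 343.3  90. ]
phone 0.92 [338, 288] [759.7 114.    0. ]
phone 0.44 [279, 240] [ 625.5 -108.6    0. ]
upper 0.73 [304, 206] [467.1 -48.9   0. ]
upper 0.7 [411, 247] [559.4 335.6   0. ]
lower 0.61 [261, 220] [ 558.4 -185.2    0. ]
side (array([195.4, 577.3, 888.4]), array([ 0.4, -0.6, -0.7]))
rook 0.61 [364, 201] [ 490.  -340.8   24. ]
rook_crown 0.73 [371, 175] [ 483.  -343.6  128. ]
rook_crown 0.4 [371, 184] [ 466.4 -306.9  128. ]
lens 0.76 [193, 210] [751.9 107.6 215. ]
lens 0.43 [206, 374] [468.9 395.1 215. ]
coaster 0.72 [248, 348] [481.6 271.4  90. ]
coaster 0.18 [199, 263] [716.4 156.1  90. ]
pawn 0.92 [314, 270] [486.7 -23.6  24. ]
bishop 0.67 [342, 233] [ 486.4 -184.2   24. ]
tin 0.86 [313, 200] [ 622.7 -258.5   24. ]
dice_cup 0.91 [287, 227] [ 632.3 -118.6   24. ]
dice_cup 0.48 [380, 172] [ 505.6 -499.3   24. ]
pegboard 0.8 [171, 334] [639.2 335.7  90. ]
mug 0.67 [381, 172] [ 507.2 -529.1    0. ]
phone 0.94 [197, 263] [781.  110.3   0. ]
upper 0.91 [204, 375] [557.4 341.    0. ]
lower 0.67 [322, 232] [ 544.8 -175.3   -0. ]
```

```bash
python3 - <<'E'
from h import *
a=cv2.imread('pics/scene.png')[120:330,130:470];b=cv2.imread('pics/side.png')[120:420,120:430]
a=cv2.resize(a,(800,494));cv2.imwrite('pics/a2.png',a)
cv2.imwrite('pics/b2.png',cv2.resize(b,(620,600)))
E
```

```text
(no output)
```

View pics/a2.png

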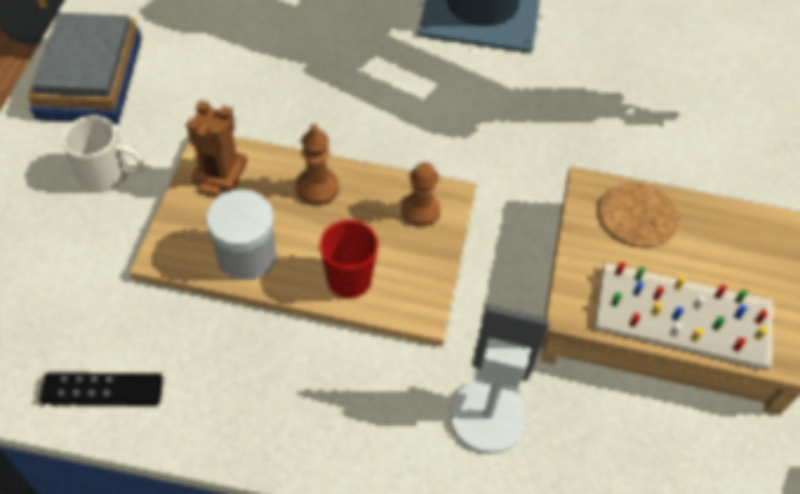

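View pics/b2.png

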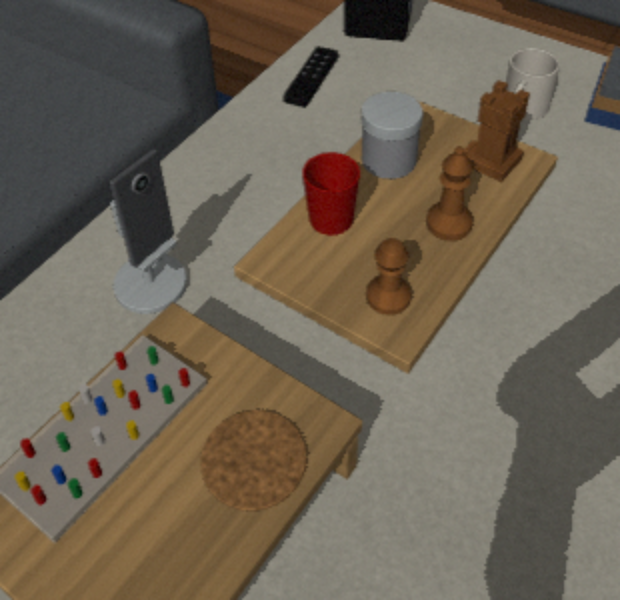

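The scene camera looks back toward the robot. The rook is at the right end of the front row (a2 about [215,150]), its doorstep roughly toward the tin. The bishop is next to it, the phone is at [495,380] and the coaster at [640,215]. Next I'll measure the phone's yaw and the tool axes.

```bash
cat >> h.py <<'E'
from scipy.spatial.transform import Rotation as Ro
np.set_printoptions(precision=2,suppress=True)
def state():
    o=ctrl.get_obs(); R=Ro.from_quat(o['tcp_rot']).as_matrix(); p=np.array(o['tcp_pos'])
    print('t',o['t'],'p',p,'x',R[:,0],'z',R[:,2],'q',np.array(o['joint_positions']),'F',np.array(o['contact_force']),o['gripper_width'],o['gripper_force'])
    return p,R
def go(target): # tool-axes shift
    p,R=state(); s=R.T@(np.array(target)-p); print('shift',s); return s
E
python3 - <<'E'
from h import *
for c in ['side']:
    f=frame(c); X=cloud(f)
    m=(abs(X[...,0]-755)<60)&(abs(X[...,1]-108)<60)&(X[...,2]>110)&(X[...,2]<240)
    P=X[m]; print(len(P))
    for k in range(4):
        c0=P.mean(0); u,s,vt=np.linalg.svd(P-c0,full_matrices=False); n=vt[2]; d=(P-c0)@n; P=P[abs(d)<max(3,2*d.std())]
    n=n*-np.sign(n[0]); print(len(P),c0,n,d.std(),'yaw of lens view',np.arctan2(n[1],n[0]))
    m=(abs(X[...,0]-485)<70)&(abs(X[...,1]+340)<60)&(X[...,2]>140)&(X[...,2]<160)
    P=X[m]; print(len(P),P.mean(0),P.min(0),P.max(0))
    # coaster
    m=(abs(X[...,0]-483)<80)&(abs(X[...,1]-272)<80)&(X[...,2]>93.5)&(X[...,2]<101);P=X[m];print('coaster',P.min(0),P.max(0),P.mean(0))
go([488,-340,300])
E
```

```text
1055
930 [761.75 115.8  177.16] [-1.    0.08 -0.  ] 1.1288315834682268 yaw of lens view 3.064235993927036
274 [ 485.32 -341.86  148.46] [ 458.19 -374.28  140.07] [ 514.1  -313.49  158.82]
coaster [428.3  222.09  93.5 ] [538.17 329.75  99.19] [482.48 277.44  95.08]
t 1.45 p [140.74 531.69 231.31] x [-0.97  0.26  0.  ] z [-0.  0. -1.] q [ 1.11  0.26  1.54  0.    1.35 -0.2 ] F [ 0.84 -0.09 -0.3 ] 0.9948994252070487 0.0
shift [-558.84 -753.75  -68.71]
```

Request:
arm_command --rows '[-37, -50, -14, 0, -74, -100, -28, 0, -111, -150, -42, 0, -148, -200, -56, 0, -186, -251, -69, 0]'

```text
t: 2.08
tcp_pos: [253.9, 246.6, 299.6]
tcp_rot: [0.129, 0.992, 0.0, 0.001]
contact_force: [1.5, 0.0, -0.3]
gripper_width: 1.003
gripper_force: 0.0
```

Request:
arm_command --rows '[-37, -50, 0, 0, -74, -100, 0, 0, -111, -150, 0, 0, -148, -200, 0, 0, -186, -251, 0, 0]'

```text
t: 2.7
tcp_pos: [369.1, -43.2, 299.3]
tcp_rot: [0.129, 0.992, -0.0, 0.001]
contact_force: [0.7, 0.5, 0.2]
gripper_width: 0.998
gripper_force: 0.0
```

Request:
arm_command --rows '[-37, -50, 0, 0, -74, -100, 0, 0, -111, -150, 0, 0, -140, -188, 0, 0, -140, -188, 0, 0]'

```text
t: 3.32
tcp_pos: [456.4, -261.6, 297.6]
tcp_rot: [0.131, 0.991, 0.0, -0.001]
contact_force: [-0.7, -0.2, -0.7]
gripper_width: 0.998
gripper_force: 0.0
```

```bash
python3 - <<'E'
from h import *
p,R=state()
f=frame('wrist'); save(f,'w1.png'); o,d=ray(f,280,210); print(o,d)
for n,h in [('rook_crown',128),('rook',24),('rook_middle',90)]:
    for r in eyes.tip_of(n,'wrist')[:2]: u,v=r['location']; print(n,r['score'],u,v,at_z(f,u,v,h))
X=cloud(f)
b=(abs(X[...,0]-485)<80)&(abs(X[...,1]+342)<80)
for lo,hi in [(38,48),(136,150),(150,162)]:
    m=b&(X[...,2]>lo)&(X[...,2]<hi); P=X[m]
    if len(P)>10: print(lo,len(P),P.min(0),P.max(0),cv2.minAreaRect(P[:,:2].astype(np.float32)))
E
```

```text
t 3.325 p [ 456.42 -261.6   297.61] x [-0.97  0.26  0.  ] z [-0.  0. -1.] q [-0.73  0.18  1.48 -0.    1.49 -2.04] F [-0.68 -0.24 -0.7 ] 0.9979339486029979 0.0
[ 384.92 -241.59  440.3 ] [ 0.27 -0.07 -0.96]
rook_crown 0.73 208.5 241.8 [ 487.82 -345.05  128.  ]
rook 0.58 224.0 214.3 [ 489.8  -346.77   24.  ]
rook_middle 0.91 217.3 227.8 [ 486.6  -342.43   90.  ]
38 953 [ 452.77 -376.39   38.05] [ 523.53 -310.45   47.93] ((487.98577880859375, -345.5037536621094), (65.86055755615234, 66.14651489257812), 85.00283813476562)
136 1815 [ 460.17 -372.69  136.17] [ 515.24 -317.54  150.  ] ((487.5830383300781, -345.53692626953125), (52.440773010253906, 51.98200607299805), 84.80714416503906)
150 1222 [ 459.85 -371.95  150.07] [ 515.8  -317.6   158.31] ((487.8561096191406, -345.37200927734375), (52.015708923339844, 52.292877197265625), 84.95545959472656)
```

View pics/w1.png

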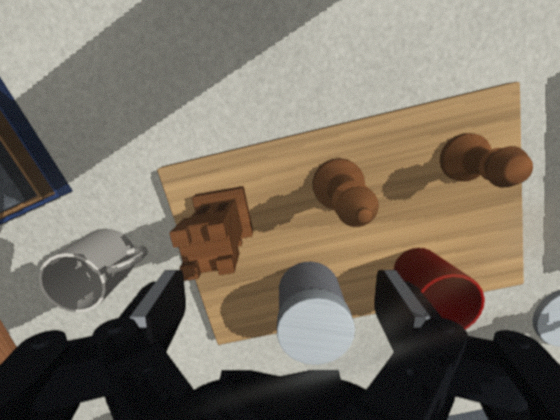

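```bash
python3 - <<'E'
from h import *
f=frame('scene'); X=cloud(f)
c=np.array([487.8,-345.4]); a=np.radians(-5); e1=np.array([np.cos(a),np.sin(a)]); e2=np.array([-e1[1],e1[0]])
l1=(X[...,:2]-c)@e1; l2=(X[...,:2]-c)@e2
for lo,hi in [(27,32),(32,37),(37,48)]:
    m=(X[...,2]>lo)&(X[...,2]<hi)&(abs(l1)<60)&(abs(l2)<60); print(lo,m.sum(), l1[m].max(),l1[m].min(),l2[m].max(),l2[m].min())
    k=m&(l1>36); print(k.sum(),l2[k])
save({'img':cv2.resize(f['img'][150:215,190:255],(520,520),interpolation=cv2.INTER_CUBIC)},'rk.png')
p,R=state(); s=R.T@(np.array([487.8,-345.4,295])-p); print(s, np.arctan2(R[1,0],R[0,0])-a)
E
```

```text
27 95 59.46855100167471 -58.27843157271426 59.562246824445715 -59.39314073740414
32 [-57.52 -53.76 -54.68 -44.55 -34.81 -31.03 -53.91 -50.45 -43.52 -54.56
 -47.85 -23.9  -13.76  10.72 -53.66 -49.38 -45.51 -38.99 -26.46 -22.56
   2.25  11.43 -20.65 -17.83 -10.79   2.56 -19.39 -16.02  -2.51   0.83
   5.31   4.12]
32 39 46.5573840955069 -22.89381395895676 31.57986278687479 -39.75727702141822
12 [-39.76 -16.52  -8.96  -5.44  -2.85   3.92  -8.26  -4.83   2.78   9.72
  -0.41   6.9 ]
37 131 47.969299637126966 -34.527370533716955 32.28871550651517 -34.22156236333559
11 [-14.89 -12.07  -9.23  -6.45   4.06  -9.82   3.81   8.39   0.34   7.1
  12.1 ]
t 3.575 p [ 455.69 -257.25  299.19] x [-0.97  0.25 -0.  ] z [ 0.  0. -1.] q [-0.73  0.17  1.48  0.    1.49 -2.04] F [-0.67 -0.41  0.73] 0.9939727701377674 0.0
[-53.51 -77.06   4.2 ] 2.9712092843957256
```

View pics/rk.png

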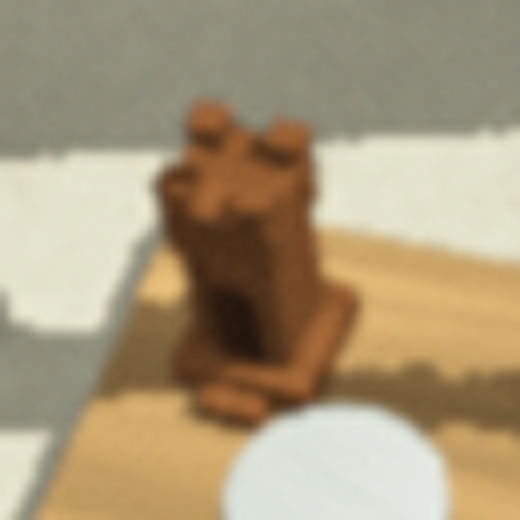

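The crop shows the dark doorway at [235,310] and the doorstep at [235,400], both facing the scene camera (world +x). So the rook's yaw is about 175°. I'll turn the tool by +2.97 rad while moving above it.

Request:
arm_command --rows '[-20, -30, 2, 0.185, -40, -60, 4, 0.37, -53, -77, 4, 0.555, -53, -77, 4, 0.74, -53, -77, 4, 0.925]'

```text
t: 4.2
tcp_pos: [487.6, -345.5, 295.2]
tcp_rot: [0.56, 0.828, 0.0, 0.0]
contact_force: [0.4, -0.3, -0.5]
gripper_width: 0.998
gripper_force: 0.0
```

Request:
arm_command --rows '[0, 0, 0, 0.185, 0, 0, 0, 0.37, 0, 0, 0, 0.555, 0, 0, 0, 0.74, 0, 0, 0, 0.925]'

```text
t: 4.82
tcp_pos: [487.6, -345.1, 295.6]
tcp_rot: [0.871, 0.492, 0.0, 0.0]
contact_force: [-0.5, -1.3, -0.5]
gripper_width: 0.999
gripper_force: 0.0
```

Request:
arm_command --rows '[0, 0, 0, 0.185, 0, 0, 0, 0.37, 0, 0, 0, 0.555, 0, 0, 0, 0.74, 0, 0, 0, 0.925]'

```text
t: 5.45
tcp_pos: [487.6, -345.1, 295.6]
tcp_rot: [0.999, 0.052, 0.0, 0.0]
contact_force: [0.1, 0.6, 0.5]
gripper_width: 0.999
gripper_force: 0.0
```

Request:
arm_command --rows '[0, 0, 0, 0.185, 0, 0, 0, 0.195, 0, 0, 0, 0.195, 0, 0, 0, 0.195]'

```text
t: 5.95
tcp_pos: [487.5, -346.2, 295.0]
tcp_rot: [0.999, -0.042, 0.0, 0.0]
contact_force: [-0.3, -0.7, 0.0]
gripper_width: 0.998
gripper_force: 0.0
```

```bash
cat > w.py <<'E'
from h import *
p,R=state()
f=frame('wrist'); save(f,'w2.png'); X=cloud(f)
b=(abs(X[...,0]-488)<50)&(abs(X[...,1]+345)<50)
for lo,hi in [(38,48),(136,150),(150,160)]:
    m=b&(X[...,2]>lo)&(X[...,2]<hi); P=X[m]
    if len(P)>10: print(lo,len(P),P.min(0),P.max(0),cv2.minAreaRect(P[:,:2].astype(np.float32)))
print('yaw tool x deg',np.degrees(np.arctan2(R[1,0],R[0,0])))
go([487.8,-345.4,109])
E
python3 w.py
```

```text
t 5.95 p [ 487.54 -346.25  295.  ] x [ 1.   -0.08  0.  ] z [ 0. -0. -1.] q [-0.8   0.31  1.31 -0.    1.52  0.85] F [-0.33 -0.67  0.02] 0.9983648344867023 0.0
38 613 [ 497.92 -381.07   38.  ] [ 527.51 -314.29   46.63] ((513.2647094726562, -348.0081787109375), (65.91775512695312, 26.835630416870117), 86.46858978271484)
136 1975 [ 461.14 -373.34  136.13] [ 515.61 -319.29  149.98] ((487.66156005859375, -345.6055908203125), (51.92597961425781, 51.96966552734375), 84.74524688720703)
150 1315 [ 459.85 -373.38  150.02] [ 515.39 -318.23  158.1 ] ((487.55908203125, -345.994873046875), (51.6357536315918, 51.9188117980957), 85.08970642089844)
yaw tool x deg -4.859208982153027
t 6.0 p [ 487.5  -346.38  294.92] x [ 1.   -0.09  0.  ] z [ 0. -0. -1.] q [-0.8   0.31  1.31 -0.    1.52  0.85] F [-0.01  0.05 -0.14] 1.0028109626288 0.0
shift [  0.2   -1.02 185.92]
```

View pics/w2.png

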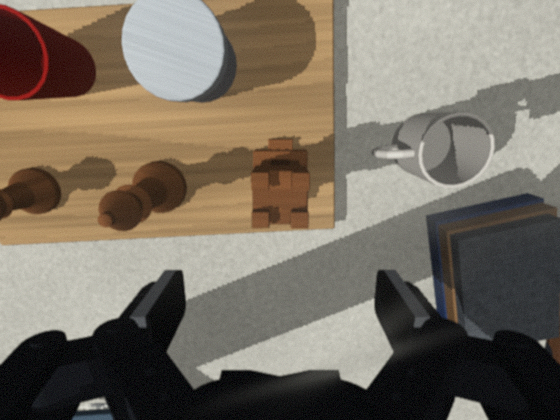

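The crown is centred under the gripper and the doorstep is up at [281,145], so the yaw matches. Descending now.

Request:
arm_command --rows '[0, -0.5, 45, 0, 0, -0.5, 90, 0, 0, -0.5, 135, 0, 0, -0.5, 175, 0, 0, -0.5, 186, 0]'

```text
t: 6.62
tcp_pos: [486.2, -344.7, 106.1]
tcp_rot: [0.999, -0.043, -0.002, -0.002]
contact_force: [0.5, 0.8, -0.1]
gripper_width: 1.001
gripper_force: 0.0
```

Request:
arm_command --rows '[0, 0, 0, 0, 0, 0, 0, 0, 0, 0, 0, 0]' --fingers 51

```text
t: 7.0
tcp_pos: [488.6, -347.0, 110.9]
tcp_rot: [0.999, -0.043, 0.001, 0.001]
contact_force: [1.0, 0.8, 4.4]
gripper_width: 0.604
gripper_force: 33.3
```

Request:
arm_command --rows '[0, 0, 0, 0, 0, 0, 0, 0]'

```text
t: 7.25
tcp_pos: [488.6, -347.0, 110.9]
tcp_rot: [0.999, -0.044, 0.001, 0.001]
contact_force: [0.4, 1.0, 7.2]
gripper_width: 0.604
gripper_force: 33.7
```

Request:
arm_command --rows '[0, 0, -20, 0, 0, 0, -60, 0, 0, 0, -110, 0, 0, 0, -155, 0, 0, 0, -174, 0]'

```text
t: 7.88
tcp_pos: [488.1, -346.7, 286.4]
tcp_rot: [0.999, -0.044, 0.002, 0.002]
contact_force: [0.0, 1.0, -2.3]
gripper_width: 0.604
gripper_force: 33.5
```

```bash
python3 - <<'E'
from h import *
f=frame('side'); X=cloud(f)
go([587,121,285])
for r in eyes.tip_of('rook_middle','side')[:1]: print(r, at_z(f,*r['location'],256))
E
```

```text
t 7.925 p [ 488.5  -347.05  287.98] x [ 1.   -0.09  0.01] z [ 0.   -0.01 -1.  ] q [-0.8   0.31  1.32 -0.    1.5   0.85] F [ 0.96 -1.08 -0.41] 0.6014551660369807 33.52262190543115
shift [  57.4  -474.85    1.  ]
{'location': [379.5, 133.5], 'score': 0.87} [ 490.   -366.08  256.  ]
```

Request:
arm_command --rows '[3, -25, 0, 0, 8, -65, 0, 0, 14, -115, 0, 0, 20, -165, 0, 0, 26, -215, 0, 0]'

```text
t: 8.6
tcp_pos: [531.3, -131.0, 280.9]
tcp_rot: [0.999, -0.043, -0.002, -0.001]
contact_force: [0.5, 0.4, -1.9]
gripper_width: 0.6
gripper_force: 33.6
```

Request:
arm_command --rows '[6, -50, 0, 0, 12, -100, 0, 0, 18, -150, 0, 0, 24, -200, 0, 0, 29, -240, 0, 0]'

```text
t: 9.22
tcp_pos: [580.5, 105.7, 280.8]
tcp_rot: [0.999, -0.043, -0.002, -0.0]
contact_force: [-0.5, -0.6, -2.2]
gripper_width: 0.605
gripper_force: 33.5
```

Request:
arm_command --rows '[2, -16, 10, 0, 2, -20, 25, 0, 2, -20, 40, 0, 2, -20, 50, 0, 2, -20, 50, 0]'

```text
t: 9.85
tcp_pos: [585.1, 121.0, 231.5]
tcp_rot: [0.999, -0.044, -0.001, 0.0]
contact_force: [0.6, 0.5, -3.2]
gripper_width: 0.607
gripper_force: 33.6
```

```bash
cat > s.py <<'E'
from h import *
import sys
p,R=state(); print('yaw',np.degrees(np.arctan2(R[1,0],R[0,0])))
for c in ['side','scene']:
    f=frame(c); X=cloud(f); save(f,c+sys.argv[1]+'.png')
    b=(abs(X[...,0]-p[0])<55)&(abs(X[...,1]-p[1])<55)&(X[...,2]>130)&(X[...,2]<260)
    P=X[b]; print(c,len(P),P.min(0),P.max(0))
    for n,z in [('rook_middle',215),('lens',215)]:
        for r in eyes.tip_of(n,c)[:1]: print(n,round(r['score'],2),r['location'],at_z(f,*r['location'],z))
E
python3 s.py 3
```

```text
t 9.85 p [585.07 121.05 231.52] x [ 1.   -0.09 -0.  ] z [-0. -0. -1.] q [ 0.02  0.35  1.41 -0.    1.38  1.68] F [ 0.58  0.54 -3.17] 0.6070355066745915 33.556370912119746
yaw -5.083955301270657
side 1182 [546.17  83.91 143.4 ] [628.73 162.72 259.64]
rook_middle 0.94 [250.6, 242.4] [578.62 116.68 215.  ]
lens 0.59 [191.9, 209.9] [756.89 108.33 215.  ]
scene 586 [549.    81.56 145.96] [631.74 159.39 259.98]
rook_middle 0.92 [361.2, 208.8] [595.04 132.02 215.  ]
lens 0.81 [349.1, 254.4] [754.47 113.62 215.  ]
```

Request:
arm_command --rows '[0, 0, -4, 0, 0, 0, -4, 0, 0, 0, -4, 0, 0, 0, -4, 0, 0, 0, -4, 0]'

```text
t: 10.78
tcp_pos: [585.7, 122.2, 236.7]
tcp_rot: [0.999, -0.044, -0.0, 0.0]
contact_force: [0.6, 0.1, -3.5]
gripper_width: 0.604
gripper_force: 33.6
```

Request:
arm_command --rows '[0, 0, 0, 0, 0, 0, 0, 0, 0, 0, 0, 0, 0, 0, 0, 0, 0, 0, 0, 0]'

```text
t: 11.4
tcp_pos: [585.7, 122.2, 236.8]
tcp_rot: [0.999, -0.044, -0.0, 0.0]
contact_force: [0.1, -0.1, -2.1]
gripper_width: 0.605
gripper_force: 33.6
```

```bash
python3 s.py 4; python3 - <<'E'
import cv2
a=cv2.imread('pics/side4.png')[150:300,150:300];b=cv2.imread('pics/scene4.png')[150:300,280:430]
cv2.imwrite('pics/s4.png',cv2.resize(cv2.hconcat([a,b]),(800,400),interpolation=cv2.INTER_CUBIC))
E
```

```text
t 11.4 p [585.7  122.17 236.8 ] x [ 1.   -0.09 -0.  ] z [-0. -0. -1.] q [0.02 0.34 1.41 0.   1.39 1.68] F [ 0.07 -0.05 -2.13] 0.6053554207272894 33.5991764254868
yaw -4.995328324086338
side 1145 [547.49  93.27 147.49] [630.63 163.31 259.95]
rook_middle 0.83 [247.8, 239.3] [589.18 112.62 215.  ]
lens 0.68 [189.8, 211.5] [757.43 115.13 215.  ]
scene 569 [551.03  83.07 149.62] [631.1  159.15 259.52]
rook_middle 0.77 [360.3, 208.0] [592.69 129.16 215.  ]
lens 0.64 [349.4, 254.1] [753.38 114.32 215.  ]
```

View pics/s4.png

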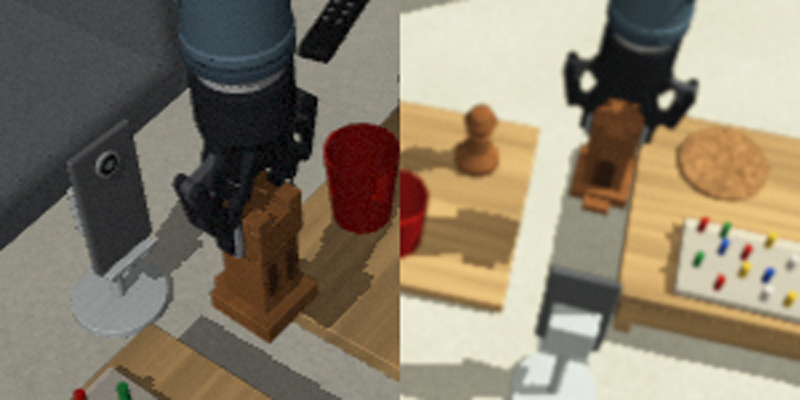

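The doorway faces the phone (right panel at [605,175]) and the two windows are opposite it (left panel at [275,275]). The rook is upright. Now a quarter turn counter-clockwise.

Request:
arm_command --rows '[0, 0, 0, -0.16, 0, 0, 0, -0.33, 0, 0, 0, -0.5, 0, 0, 0, -0.67, 0, 0, 0, -0.84]'

```text
t: 12.32
tcp_pos: [585.7, 122.2, 236.8]
tcp_rot: [0.929, 0.37, -0.0, -0.0]
contact_force: [0.2, -0.3, -2.8]
gripper_width: 0.607
gripper_force: 33.7
```

Request:
arm_command --rows '[0, 0, 0, -0.17, 0, 0, 0, -0.34, 0, 0, 0, -0.5, 0, 0, 0, -0.65, 0, 0, 0, -0.731]'

```text
t: 12.95
tcp_pos: [585.7, 122.2, 236.8]
tcp_rot: [0.736, 0.677, -0.0, 0.0]
contact_force: [0.1, -0.6, -2.1]
gripper_width: 0.606
gripper_force: 33.7
```

Request:
arm_command --rows '[0, 0, 0, 0, 0, 0, 0, 0, 0, 0, 0, 0, 0, 0, 0, 0, 0, 0, 0, 0]'

```text
t: 13.58
tcp_pos: [585.7, 122.2, 236.8]
tcp_rot: [0.737, 0.676, -0.0, 0.0]
contact_force: [0.2, 0.2, -3.4]
gripper_width: 0.604
gripper_force: 33.7
```

Request:
arm_command --rows '[0, 0, 0, 0, 0, 0, 0, 0, 0, 0, 0, 0, 0, 0, 0, 0, 0, 0, 0, 0]'

```text
t: 14.2
tcp_pos: [585.7, 122.2, 236.8]
tcp_rot: [0.737, 0.676, -0.0, -0.0]
contact_force: [-0.2, 0.7, -2.0]
gripper_width: 0.601
gripper_force: 33.7
```

```bash
python3 s.py 5
```

```text
t 14.2 p [585.7  122.16 236.79] x [ 0.09  1.   -0.  ] z [-0. -0. -1.] q [ 0.02  0.34  1.41 -0.    1.39  0.11] F [-0.23  0.72 -1.98] 0.6008851319057198 33.65908264182508
yaw 85.0156993453259
side 1174 [545.19  91.63 147.8 ] [618.62 168.97 259.98]
rook_middle 0.91 [248.0, 238.1] [590.91 109.5  215.  ]
lens 0.8 [189.6, 212.2] [756.22 117.17 215.  ]
scene 520 [553.01  84.79 149.49] [626.71 166.18 259.65]
rook_middle 0.88 [359.4, 205.4] [583.76 125.69 215.  ]
lens 0.85 [347.8, 256.1] [760.42 110.74 215.  ]
```

Request:
arm_command --rows '[0, 0, 0, -0.16, 0, 0, 0, -0.33, 0, 0, 0, -0.5, 0, 0, 0, -0.67, 0, 0, 0, -0.84]'

```text
t: 15.12
tcp_pos: [585.7, 122.2, 236.8]
tcp_rot: [0.395, 0.919, -0.0, -0.0]
contact_force: [-0.5, 0.4, -2.7]
gripper_width: 0.608
gripper_force: 33.7
```

Request:
arm_command --rows '[0, 0, 0, -0.17, 0, 0, 0, -0.34, 0, 0, 0, -0.5, 0, 0, 0, -0.65, 0, 0, 0, -0.731]'

```text
t: 15.75
tcp_pos: [585.7, 122.2, 236.8]
tcp_rot: [0.042, 0.999, -0.0, -0.0]
contact_force: [0.1, 0.4, -1.4]
gripper_width: 0.602
gripper_force: 33.7
```

Request:
arm_command --rows '[0, 0, 0, 0, 0, 0, 0, 0, 0, 0, 0, 0, 0, 0, 0, 0, 0, 0, 0, 0]'

```text
t: 16.38
tcp_pos: [585.7, 122.2, 236.8]
tcp_rot: [0.043, 0.999, 0.0, -0.0]
contact_force: [0.2, 0.3, -2.3]
gripper_width: 0.606
gripper_force: 33.7
```

Request:
arm_command --rows '[0, 0, 0, 0, 0, 0, 0, 0, 0, 0, 0, 0, 0, 0, 0, 0, 0, 0, 0, 0]'

```text
t: 17.0
tcp_pos: [585.7, 122.1, 236.8]
tcp_rot: [0.043, 0.999, -0.0, -0.0]
contact_force: [0.7, 0.3, -3.2]
gripper_width: 0.605
gripper_force: 33.7
```

```bash
python3 s.py 6; python3 - <<'E'
from h import *
a=cv2.imread('pics/side6.png')[150:300,150:300];b=cv2.imread('pics/scene6.png')[150:300,280:430]
cv2.imwrite('pics/s6.png',cv2.resize(cv2.hconcat([a,b]),(800,400),interpolation=cv2.INTER_CUBIC))
go([483.3,275.8,236.8])
f=frame('scene');X=cloud(f)
m=(abs(X[...,0]-483)<80)&(abs(X[...,1]-272)<80)&(X[...,2]>93.5)&(X[...,2]<101);P=X[m];print('coaster',P.min(0),P.max(0),P.mean(0))
E
```

```text
t 17.0 p [585.71 122.15 236.8 ] x [-1.    0.09  0.  ] z [-0. -0. -1.] q [ 0.02  0.34  1.41 -0.    1.39 -1.46] F [ 0.7   0.3  -3.25] 0.6052201040336369 33.661594642326236
yaw 175.02396134386285
side 1167 [538.68  91.25 147.76] [621.87 163.39 259.9 ]
rook_middle 0.81 [246.5, 240.2] [590.03 116.3  215.  ]
lens 0.78 [191.7, 211.8] [752.92 113.48 215.  ]
scene 532 [551.41  82.98 149.1 ] [623.12 160.39 259.97]
rook_middle 0.73 [359.4, 208.3] [594.34 126.67 215.  ]
lens 0.8 [351.9, 255.5] [756.27 121.41 215.  ]
t 17.3 p [585.7  122.15 236.8 ] x [-1.    0.09  0.  ] z [-0. -0. -1.] q [ 0.02  0.34  1.41 -0.    1.39 -1.46] F [-0.19  0.58 -2.99] 0.6027440696497713 33.662587478756905
shift [115.33 144.19   0.  ]
coaster [420.45 192.38  93.52] [562.89 349.94 100.9 ] [489.18 274.2   96.77]
```

View pics/s6.png

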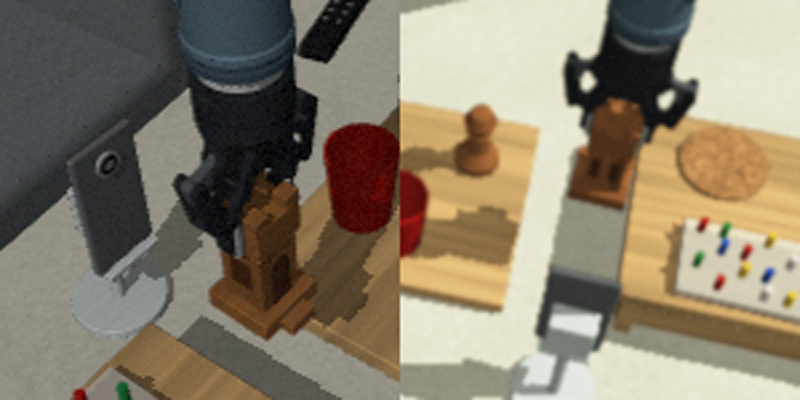

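Two windows now face the phone (right panel at [605,165]) and the doorstep faces the robot. Moving over the coaster.

Request:
arm_command --rows '[18, 23, 0, 0, 45, 57, 0, 0, 75, 93, 0, 0, 100, 125, 0, 0, 115, 143, 0, 0]'

```text
t: 17.98
tcp_pos: [482.2, 276.2, 237.0]
tcp_rot: [0.043, 0.999, 0.0, 0.0]
contact_force: [0.4, 0.8, -2.2]
gripper_width: 0.602
gripper_force: 33.6
```

Request:
arm_command --rows '[0, 0, 8, 0, 0, 0, 20, 0, 0, 0, 32, 0, 0, 0, 42, 0, 0, 0, 42, 0]'

```text
t: 18.6
tcp_pos: [483.1, 273.9, 193.4]
tcp_rot: [0.044, 0.999, -0.0, -0.001]
contact_force: [0.1, -0.2, -2.7]
gripper_width: 0.605
gripper_force: 33.5
```

```bash
python3 - <<'E'
from h import *
p,R=state()
f=frame('side'); X=cloud(f); save({'img':cv2.resize(f['img'][240:420,150:390],(800,600))},'c7.png')
m=(abs(X[...,0]-p[0])<50)&(abs(X[...,1]-p[1])<50)&(X[...,2]>101)&(X[...,2]<125); P=X[m]; print(len(P),P.min(0),P.max(0))
E
```

```text
t 18.6 p [483.14 273.89 193.41] x [-1.    0.09  0.  ] z [-0. -0. -1.] q [ 0.31  0.3   1.58 -0.    1.27 -1.17] F [ 0.1  -0.22 -2.72] 0.6046276635436222 33.545570354908705
451 [435.95 242.47 104.39] [517.47 309.94 124.99]
```

View pics/c7.png

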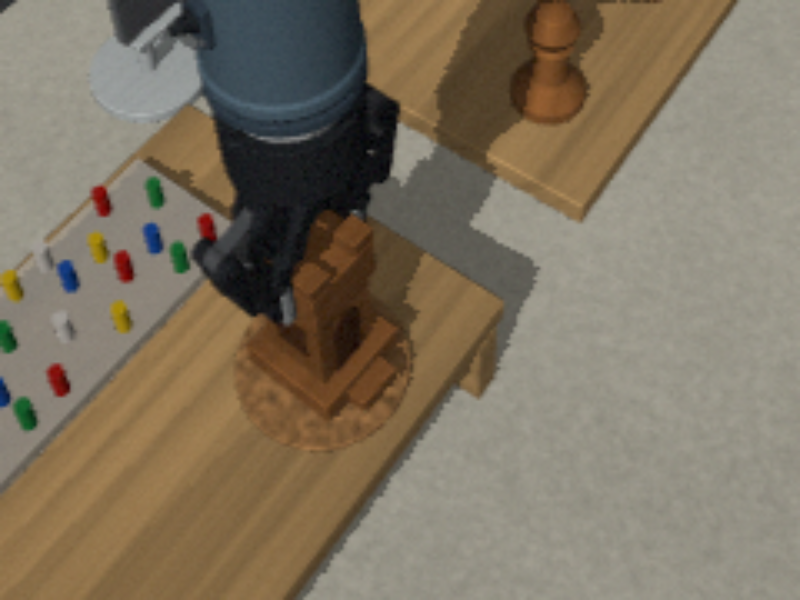

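The rook hovers centrally over the coaster with its plinth at about [330,365]. The coaster spans columns 235–412. About 10 mm remains, so I'll lower slowly.

Request:
arm_command --rows '[0, 0, 2, 0, 0, 0, 4, 0, 0, 0, 6, 0, 0, 0, 7, 0, 0, 0, 8, 0]'

```text
t: 19.27
tcp_pos: [483.5, 274.6, 186.8]
tcp_rot: [0.043, 0.999, 0.0, 0.0]
contact_force: [1.0, 0.1, -2.4]
gripper_width: 0.606
gripper_force: 33.5
```

Request:
arm_command --rows '[0, 0, 0.5, 0, 0, 0, 1, 0, 0, 0, 1, 0]'

```text
t: 19.65
tcp_pos: [483.5, 274.6, 185.8]
tcp_rot: [0.043, 0.999, -0.0, -0.0]
contact_force: [0.3, 0.5, -2.1]
gripper_width: 0.604
gripper_force: 33.5
```

Request:
arm_command --rows '[0, 0, 0.5, 0, 0, 0, 1, 0, 0, 0, 1.5, 0, 0, 0, 1.5, 0]'

```text
t: 20.15
tcp_pos: [483.5, 274.6, 184.2]
tcp_rot: [0.043, 0.999, -0.0, -0.0]
contact_force: [-0.4, 0.0, -2.7]
gripper_width: 0.607
gripper_force: 33.5
```

Request:
arm_command --rows '[0, 0, 0.5, 0, 0, 0, 1, 0, 0, 0, 1, 0]'

```text
t: 20.52
tcp_pos: [483.5, 274.6, 183.2]
tcp_rot: [0.043, 0.999, -0.0, -0.0]
contact_force: [0.1, -0.5, -2.2]
gripper_width: 0.602
gripper_force: 33.5
```

Request:
arm_command --rows '[0, 0, 0.5, 0, 0, 0, 1, 0, 0, 0, 1, 0]'

```text
t: 20.9
tcp_pos: [483.8, 274.6, 183.0]
tcp_rot: [0.043, 0.999, 0.0, 0.0]
contact_force: [-1.1, -1.2, 3.8]
gripper_width: 0.603
gripper_force: 34.3
```

Request:
arm_command --rows '[0, 0, 0.3, 0, 0, 0, 0.5, 0, 0, 0, 0.5, 0]'

```text
t: 21.28
tcp_pos: [483.8, 274.5, 183.0]
tcp_rot: [0.043, 0.999, 0.0, 0.001]
contact_force: [-1.6, -2.0, 6.6]
gripper_width: 0.605
gripper_force: 34.8
```

Contact at about 9 N. Releasing.

Request:
arm_command --rows '[0, 0, 0, 0, 0, 0, 0, 0]' --fingers 56

```text
t: 21.52
tcp_pos: [483.6, 274.7, 181.6]
tcp_rot: [0.043, 0.999, 0.0, -0.0]
contact_force: [-0.1, 0.5, -0.2]
gripper_width: 0.653
gripper_force: 0.0
```

Request:
arm_command --rows '[0, 0, 0, 0, 0, 0, 0, 0, 0, 0, 0, 0, 0, 0, -2, 0]' --fingers 80

```text
t: 22.02
tcp_pos: [483.4, 274.6, 183.7]
tcp_rot: [0.043, 0.999, -0.0, -0.0]
contact_force: [-0.2, 0.1, 0.2]
gripper_width: 0.936
gripper_force: 0.0
```

Request:
arm_command --rows '[0, 0, -10, 0, 0, 0, -30, 0, 0, 0, -60, 0, 0, 0, -95, 0, 0, 0, -130, 0]'

```text
t: 22.65
tcp_pos: [483.5, 274.6, 315.8]
tcp_rot: [0.043, 0.999, 0.0, 0.0]
contact_force: [0.5, 1.0, -0.8]
gripper_width: 0.936
gripper_force: 0.0
```

Request:
arm_command --rows '[0, 0, -10, 0, 0, 0, -10, 0, 0, 0, -10, 0]'

```text
t: 23.02
tcp_pos: [482.9, 274.4, 322.2]
tcp_rot: [0.043, 0.999, -0.0, -0.001]
contact_force: [0.8, -0.6, 0.1]
gripper_width: 0.934
gripper_force: 0.0
```

```bash
python3 - <<'E'
from h import *
p,R=state()
f=frame('side'); X=cloud(f); save({'img':cv2.resize(f['img'][240:420,150:390],(800,600))},'c8.png')
for lo,hi in [(110,122),(186,232)]:
    m=(abs(X[...,0]-485)<50)&(abs(X[...,1]-275)<50)&(X[...,2]>lo)&(X[...,2]<hi); P=X[m]; print(len(P),P.min(0),P.max(0),cv2.minAreaRect(P[:,:2].astype(np.float32)))
E
```

```text
t 23.025 p [482.91 274.36 322.21] x [-1.    0.09  0.  ] z [-0. -0. -1.] q [ 0.32  0.23  1.36  0.    1.56 -1.17] F [ 0.83 -0.64  0.14] 0.933864866132065 0.0
424 [448.32 242.85 110.04] [518.46 310.15 121.94] ((482.98748779296875, 274.82818603515625), (67.0303726196289, 65.35611724853516), 84.3630599975586)
1046 [455.32 246.36 186.29] [512.35 303.23 230.02] ((483.79339599609375, 274.86322021484375), (53.09129333496094, 53.689090728759766), 85.33709716796875)
```

View pics/c8.png

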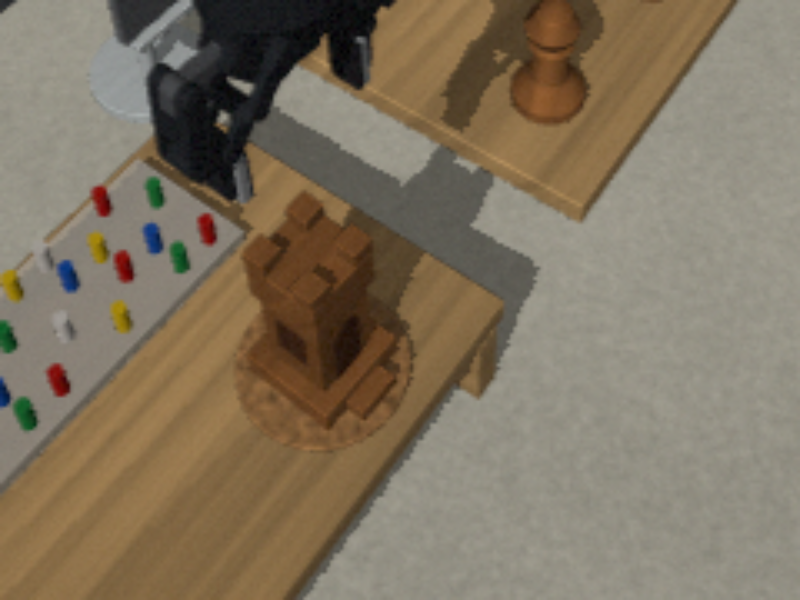

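The rook stands upright in the middle of the coaster (plinth at about [322,370]) and the gripper is clear. Handing in.

```bash
python3 -c "
from bench import ticket
print(ticket.sign_off())"
```

```text
the job is handed in; nothing more can be done
None
```

I showed the rook's doorway, single window and two windows to the lens in that order, then set it upright on the middle of the coaster and let go; the job is handed in, but no verdict came back.

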